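# Pack the jar riser's stepped end panels in their tray

## Task

Pack away the knocked-down jar riser: its two wooden treads already lie in the bottom of the low wooden tray, and the two L-shaped end panels go on top of them, nested head to tail so that together they fill the tray. One end panel lies on the counter and the other still stands in the drying rack; take that one out, lay it down on the counter so that you can take it again by its cleat, then see that both panels lie flat in the tray side by side, fully down on the treads, cleats up. Leave the jars, the marker pen and the tape roll where they are.

Things in the scene. Friction and masses are not known exactly. Their poses are not given: they have to be found in the camera images.
- tray: low tray of brown wood fixed to the counter, outside 145 (x) x 205 (y) mm, 26 mm high. Origin: centre of its underside on the counter, z up, y along the long side. Inside 125 (x) x 185 (y) mm, centred, rim chamfered 4 mm inwards. Two panels with their L's interlocked, cut-out to cut-out (one L turned half round), fill 120 x 180 mm of it in either mirror arrangement: 5 mm play in all each way.
- tray_floor (a point): centre of the tray, on top of the two 10 mm wooden treads (60 x 182 mm, side by side) that cover its floor, 16 mm above the counter; axes as the tray's. Packed panels rest at this height: their top face is then 28 mm above the counter (2 mm above the rim) and their cleats' centres 40 mm.
- panel_flat_cleat (a point): centre (half-way up) of the cleat of the 12 mm plywood end panel lying on the counter, cleat up, any yaw. x along the cleat, z up out of the panel; the plate spans z = -24 to -12 mm here. L outline: square x = -50..70, y = -80..40 mm less its corner x > 10, y < -20 (mirror image of the other panel). Cleat: wooden batten 60 mm long, 16 wide, 24 high. About 0.17 kg.
- panel_rack_cleat (a point): the same point of the other end panel, which stands in the rack, its cleat level, on the side away from the robot. x along the cleat, z out of the panel on the cleat side (up once it lies properly); the plate spans z = -24 to -12 mm. L outline: square x = -50..70, y = -40..80 mm less its corner x > 10, y > 20. It stands on its y = -40 edge, y axis up. About 0.17 kg.
- panel_rack_top (a point): middle of the top edge of that panel's upright leg as it stands in the rack (in the panel's frame x = -20, y = +80 mm from its cleat's centre, mid-thickness); axes as its cleat point. The leg is 60 mm wide and 12 mm thick there, bare on both faces down to the cleat 72 mm below.
- rack: drying rack fixed to the counter: light wooden board 100 (x) x 120 (y) mm on feet, top 18 mm above the counter. Origin: centre of its underside, x roughly away from the robot, z up. Two slots along y, 15 mm wide, between dowels that reach 42 mm above the counter; the panel stands in the one at x = -27 mm. The counter straight in front of it (towards the robot along world -x) is clear to 220 mm from its origin, 70 mm either side.
- tape_roll_1: roll of tan tape lying flat, 66 mm across, 24 mm high; leave it. Origin at the centre of its underside
- marker_1: fat marker pen lying flat, 125 x 17 mm; leave it. Origin at the centre of its underside
- jar_f3: tall pickle jar with white lid, 68 mm wide, 122 mm high; leave it. Origin at the centre of its underside
- jar_f1: preserve jar with cream lid, 60 mm wide, 92 mm high; leave it. Origin at the centre of its underside
- jar_f0: preserve jar with cream lid, 60 mm wide, 92 mm high; leave it. Origin at the centre of its underside
- cash_box: open blue steel cash box fixed at the middle of the counter, 203 (x) x 256 (y) mm, 62 mm high, its lid standing open at its back to about 0.27 m: carry things round the robot's side of it. Origin at the centre of its underside
- service_bell: chrome counter bell, fixed, 84 mm across, 65 mm high: carry things over it. Origin at the centre of its underside

How it is judged:
By the outcome, as a careful person would: the job done as asked, in the order asked, and still so for the second after the job is handed in, with the robot touching nothing.
It also fails if it takes over 72 s, if anything falls off the work surface, if the arm or the gripper's body presses on something with over 40 N, if the wrist force passes 120 N, or if a joint passes its speed limit or range.

## Robot

A 7-joint arm with a two-finger parallel gripper is mounted at the origin on a cart in front of the work surface, level with it; the furniture and walls round the work are solid. World frame = base frame: x ahead of the robot, y to its left, z up, the work surface at z = 0. Lengths are in m, angles in degrees, forces in N, time in s.
With the tool pointing down it reaches from about 0.35 to 0.775 m from the base axis. Payload 3.1 kg.
Tool frame: the origin (TCP) lies on the centre line of the jaws, within the pads' length; the fingertips stand 17 mm ahead of it and the grasp point (between the pads) lies 2 mm behind it (robot.tip_reach is the distance from the TCP to the fingertips, in m); z points along the fingers, y is the direction in which the jaws open and shut (so a half turn about z gives the same grasp; the last joint's range is limited). The gripper opens to 85 mm and grips with 20 to 120 N. Pads are 22 mm wide; open, the fingers measure 114 mm over their backs; the gripper's body (76 mm by 85 mm) begins 54 mm behind the grasp point. The pads swing forward as they close: fully open they stand 13 mm farther back than shut.
Start: joints at [64.876, 17.813, 0.802, 86.603, -0.252, 75.585, -1.558], TCP at [0.213, -0.507, 0.248] pointing down, gripper open.
Joint ranges: [-154.91, 154.91], [-16.99, 109.72], [-72.82, 74.43], [7.12, 147.25], [-82.49, 262.49], [11.32, 116.49], [-174.64, 174.64]. Speed limits (degrees/s): [159.86, 159.86, 180, 180, 180, 180, 180].

## Interface

Orientations are given as [roll, pitch, yaw] about the fixed x, y, z axes, in that order (R = Rz(yaw) Ry(pitch) Rx(roll)).
In Python, from station import robot, fingers, vision, workorder, recognise gives the robot as it stands. Calls block until the motion is done:
- robot.move_to(position, orientation): joint-space move of the TCP to a pose.
- robot.line_to(position, orientation=None, velocity=0.15, f_stop=None): straight line of the TCP; orientation=None keeps the orientation; velocity is the mean speed in m/s. With f_stop (N) it stops when the force on the tool has changed by that much, and returns True; else False.
- robot.move_j(angles): joint-space move.
- fingers.gripper_to(opening, force=None): opening from 0.0 (shut) to 1.0 (fully open); force is the grip in N (None keeps the last); returns when the fingers have stopped.
- robot.pause(seconds).
- robot.inverse_kinematics(position, orientation): joint angles nearest the present ones, or None.
- vision.grab_frame(name): name is "scene" or "top" or "wrist"; returns the picture (384x512x3 uint8, red, green, blue); there is no depth.
- vision.calibration(name): a dict with "mtx" (3x3 intrinsics, pixels), "extrinsics" (4x4, takes a point from world to camera coordinates); the wrist camera has in their place "T_tool_cam" (4x4, takes a point from camera to tool coordinates, whose origin is the TCP and whose axes are the flange's). Camera axes: x right, y up, looking along -z (the intrinsics and any distortion apply to the point x, -y, -z); pixel columns grow to the right and rows downward; lengths in m; the calibration is good to about 2 mm. A picture is of the moment at which its call begins: read the wrist's pose just before it. calibration takes no time and is no camera call.
A pose or a line that the arm cannot do raises robot.PlanningError and nothing moves.
- workorder.close_job(): hands the job in, once; it reports no verdict.
Trained networks look in the newest picture that a camera, given by its name, has taken for a name from the list of things; names that differ only in an ending like _2 or _b are one class to them, and where a whole thing is asked for, a point or a joint stands for the part that bears it (a point fixed in the world has none). Each returns a list of dicts, best first, with "p" (0 to 1); they miss things now and then, are a little off and sometimes report something else, mostly with a low value. They report only what shows in the picture. A call takes as long as a camera call.
- recognise(label, camera): "rect" ([centre column, centre row, width, height] in pixels, round what is visible of it).
Readings, each from a call of its own:
- robot.current_time_s(): time.
- robot.current_joint_positions(): joint angles.
- robot.current_dq(): joint speeds.
- robot.current_joint_torque(): joint torques, N m.
- robot.current_tool_pos(): TCP position.
- robot.current_eef_rot(): TCP orientation.
- robot.current_contact_force(): force on the tool from outside, world axes, zero at the start.
- robot.current_torque(): the same for the moment, N m.
- robot.current_finger_gap(): opening from 0.0 (shut) to 1.0 (fully open).
Only numpy, scipy, OpenCV 4.12 (cv2) and the standard library are available. Lean on these libraries where they do the work, as an engineer would, in place of code of your own. Each camera call takes 0.05 s, during which the arm holds its last target.

## Working session

There is one attempt and no reset: what is moved stays moved. The work goes in short steps, each a Python script; the robot and the scene stay as the last script left them, time stands still between calls to the robot, and variables do not carry over. Pictures are saved under pics/ and viewed, and the job is handed in when it is done.

```bash
ls; mkdir -p pics; python3 - <<'E'
from station import robot, fingers, vision, workorder, recognise
import cv2
for n in ("scene","top","wrist"):
    im=vision.grab_frame(n); cv2.imwrite(f"pics/{n}0.png",im[:,:,::-1])
    c=vision.calibration(n); print(n,c)
    if n!="wrist":
        for l in ["tray","panel_flat_cleat","panel_rack_cleat","rack","panel_rack_top","tape_roll_1","marker_1","jar_f3","jar_f1","cash_box","service_bell"]:
            print(l,[(round(d["p"],2),[round(v) for v in d["rect"]]) for d in recognise(l,n)][:4])
print(robot.current_time_s(), robot.current_tool_pos(), robot.current_eef_rot())
E
```

```text
pics
scene {'mtx': array([[398.26695587,   0.        , 260.85281705],
       [  0.        , 398.26695587, 191.85262619],
       [  0.        ,   0.        ,   1.        ]]), 'extrinsics': array([[-0.8844494 , -0.46618494, -0.02051481,  0.49974487],
       [ 0.31279393, -0.62491191,  0.71529369, -0.24755896],
       [-0.3462791 ,  0.62622417,  0.69852278, -1.23659071],
       [ 0.        ,  0.        ,  0.        ,  1.        ]])}
tray [(0.88, [238, 294, 85, 76])]
panel_flat_cleat [(0.78, [290, 232, 47, 32]), (0.48, [239, 294, 84, 78])]
panel_rack_cleat [(0.9, [304, 142, 20, 40]), (0.4, [248, 156, 17, 31])]
rack [(0.55, [294, 151, 30, 24])]
panel_rack_top []
tape_roll_1 [(0.75, [319, 197, 21, 16])]
marker_1 [(0.62, [170, 266, 23, 26]), (0.52, [231, 168, 12, 23])]
jar_f3 [(0.87, [249, 155, 13, 28]), (0.79, [246, 179, 15, 27]), (0.67, [230, 167, 13, 24])]
jar_f1 [(0.87, [249, 155, 13, 28]), (0.79, [246, 179, 15, 27]), (0.67, [230, 167, 13, 24])]
cash_box []
service_bell [(0.33, [301, 140, 16, 38]), (0.29, [293, 150, 32, 29])]
top {'mtx': array([[482.4842353 ,   0.        , 256.57124064]
[... 1063 characters left out ...]
1, 28, 29]), (0.38, [143, 229, 84, 67])]
service_bell [(0.24, [145, 229, 81, 74])]
wrist {'mtx': array([[264.39326459,   0.        , 256.61153631],
       [  0.        , 264.39326459, 193.85958319],
       [  0.        ,   0.        ,   1.        ]]), 'T_tool_cam': array([[-1.14619057e-04,  9.48350507e-01,  3.17224373e-01,
         8.16174009e-02],
       [ 9.99999971e-01,  4.18658405e-05,  2.36159540e-04,
        -9.71573425e-05],
       [ 2.10681155e-04,  3.17224391e-01, -9.48350484e-01,
        -1.27312548e-01],
       [ 0.00000000e+00,  0.00000000e+00,  0.00000000e+00,
         1.00000000e+00]])}
1.25 [ 0.21258721 -0.5072569   0.24828721] [-1.79998970e+02  3.57974911e-05  2.27374910e+01]
```

View pics.

```bash
python3 -c "
import cv2
for n in ('scene0','top0'):
    im=cv2.imread(f'pics/{n}.png'); 
    cv2.imwrite(f'pics/{n}_b.png',cv2.resize(im,(768,576),interpolation=cv2.INTER_CUBIC))
im=cv2.imread('pics/top0.png'); cv2.imwrite('pics/top0_c.png',cv2.resize(im[100:292,90:260],None,fx=3,fy=3,interpolation=cv2.INTER_CUBIC))
cv2.imwrite('pics/top0_d.png',cv2.resize(im[110:290,210:430],None,fx=3.2,fy=3.2,interpolation=cv2.INTER_CUBIC))
"
```

```text
(no output)
```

View pics/scene0_b.png

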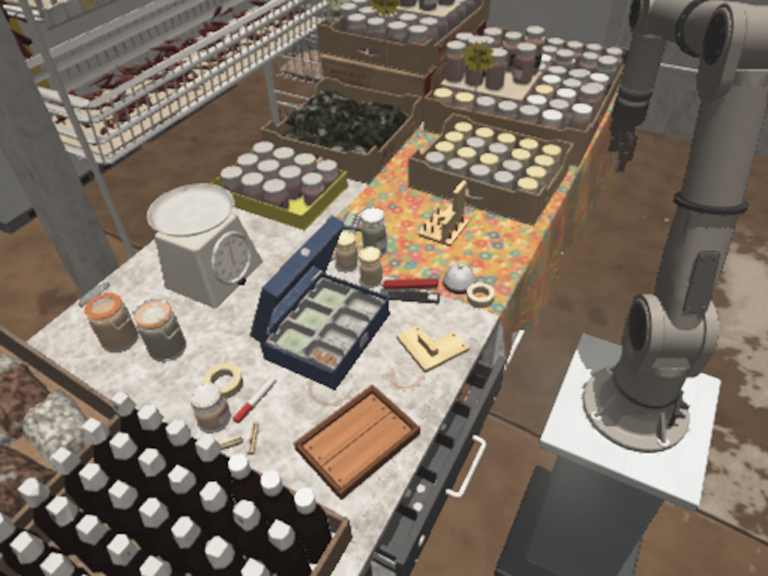

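View pics/top0_b.png

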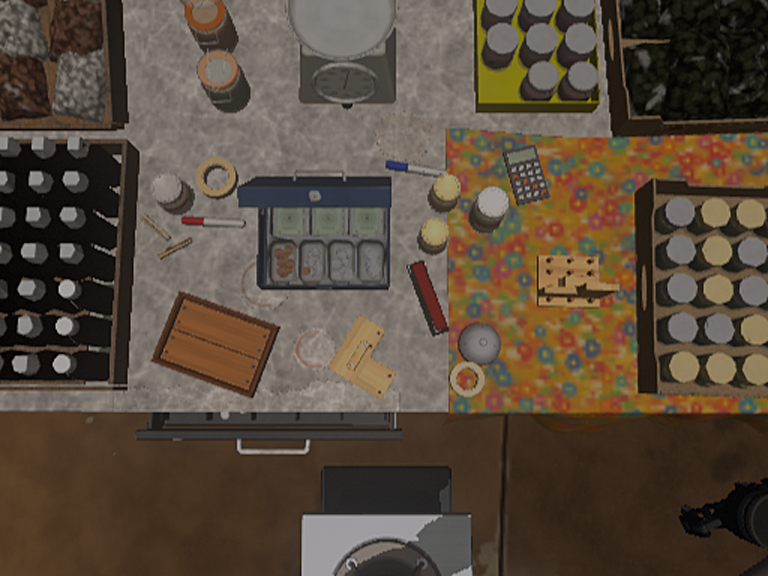

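View pics/top0_d.png

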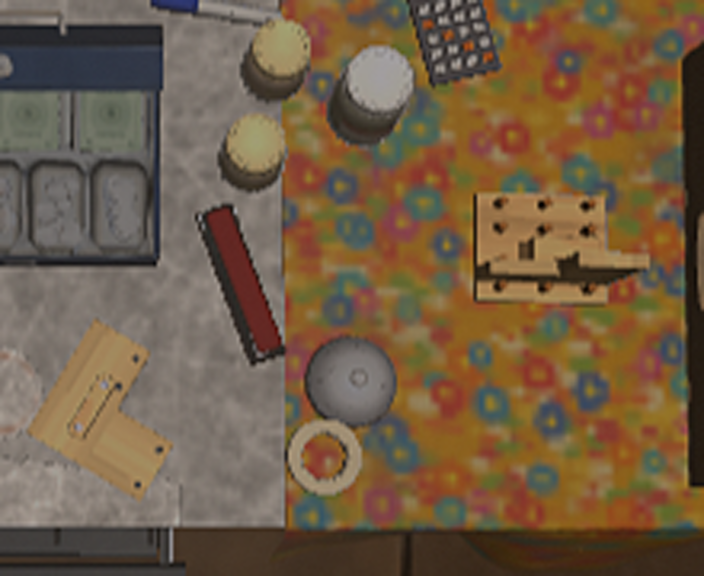

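View pics/top0_c.png

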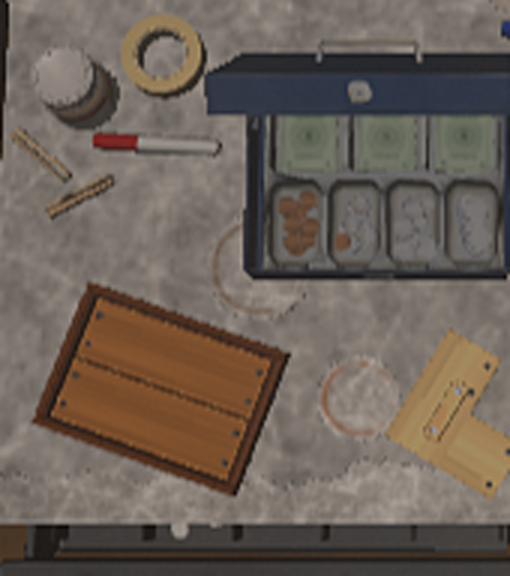

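```bash
cat > h.py <<'E'
import numpy as np, cv2
from scipy.spatial.transform import Rotation as Ro
from station import robot, fingers, vision, workorder, recognise
def cam(name, pose=None):
    c=vision.calibration(name)
    if name!="wrist":
        return c["mtx"], np.array(c["extrinsics"])
    p,e=pose; T=np.eye(4); T[:3,:3]=Ro.from_euler('xyz',e,degrees=True).as_matrix(); T[:3,3]=p
    return c["mtx"], np.linalg.inv(T@c["T_tool_cam"])
def proj(P,K,E):
    P=np.atleast_2d(P); q=P@E[:3,:3].T+E[:3,3]
    x=q[:,0]/-q[:,2]; y=-q[:,1]/-q[:,2]
    return np.c_[K[0,0]*x+K[0,2],K[1,1]*y+K[1,2]]
def unproj(uv,z,K,E):
    uv=np.atleast_2d(uv).astype(float)
    d=np.c_[(uv[:,0]-K[0,2])/K[0,0],-(uv[:,1]-K[1,2])/K[1,1],-np.ones(len(uv))]
    R=E[:3,:3]; C=-R.T@E[:3,3]; w=d@R
    return C+w*((np.atleast_1d(z)-C[2])/w[:,2])[:,None]
def pose(): return robot.current_tool_pos(), robot.current_eef_rot()
def grab(fn):
    p=pose(); im=vision.grab_frame("wrist"); cv2.imwrite(f"pics/{fn}.png",im[:,:,::-1])
    np.save(f"pics/{fn}.npy",np.r_[p[0],p[1]]); return im,p
E
python3 - <<'E'
from h import *
K,E=cam("top")
f=lambda a,z:print(np.round(unproj(np.array(a)/1.5,z,K,E)[:,:2],3).tolist())
print('tray'); f([[181,292],[280,327],[252,396],[152,360]],.026)
print('flat corners'); f([[363,317],[385,332],[372,352],[396,372],[380,396],[330,364]],.012)
print('bell'); f([[480,342]],.06); print('tape');f([[467,379]],.024); print('edge'); f([[300,410]],0)
print('cash');f([[258,290],[389,290]],.062)
print('rack');f([[537,253],[599,255],[600,305],[537,305]],.018)
print('racktop');f([[565,290],[620,290]],.138)
E
```

```text
tray
[[0.567, 0.395], [0.499, 0.202], [0.368, 0.253], [0.436, 0.445]]
flat corners
[[0.52, 0.044], [0.491, 0.001], [0.452, 0.026], [0.414, -0.02], [0.368, 0.01], [0.429, 0.107]]
bell
[[0.468, -0.176]]
tape
[[0.4, -0.155]]
edge
[[0.342, 0.164]]
cash
[[0.566, 0.24], [0.566, -0.007]]
rack
[[0.645, -0.297], [0.641, -0.419], [0.543, -0.416], [0.543, -0.294]]
racktop
[[0.556, -0.319], [0.556, -0.417]]
```

```bash
cat >> h.py <<'E'
def eul(R): return Ro.from_matrix(R).as_euler('xyz',degrees=True)
def down(yaw): return np.array([180.,0,yaw])
E
python3 - <<'E'
from h import *
r=lambda q: None if q is None else np.round(q,0).tolist()
for yaw in (90,-90):
    D=Ro.from_euler('xyz',down(yaw),degrees=True)
    print('down',yaw, r(robot.inverse_kinematics([.566,-.375,.12],down(yaw))), r(robot.inverse_kinematics([.566,-.375,.25],down(yaw))))
    for a in (15,20,25,30,40):
        for x in (.40,.43,.46):
            R=Ro.from_euler('y',-(90-a),degrees=True)*D
            for phi in (0,-20,-40,20):
                R2=Ro.from_euler('z',phi,degrees=True)*R
                q=robot.inverse_kinematics([x,-.375,.006+.1*np.sin(np.radians(a))],R2.as_euler('xyz',degrees=True))
                if q is not None: print(yaw,a,x,phi,r(q))
E
```

```text
down 90 [42.0, 39.0, -17.0, 73.0, 11.0, 69.0, 25.0] [42.0, 35.0, -18.0, 62.0, 10.0, 85.0, 26.0]
90 15 0.4 0 [129.0, 82.0, -62.0, 125.0, -66.0, 13.0, 167.0]
90 15 0.4 -20 [128.0, 91.0, -63.0, 139.0, 199.0, 34.0, -97.0]
90 15 0.4 20 [106.0, 62.0, -36.0, 109.0, -56.0, 53.0, 152.0]
90 15 0.43 0 [37.0, 65.0, 43.0, 127.0, 240.0, 110.0, 165.0]
90 15 0.43 -20 [121.0, 90.0, -63.0, 138.0, 199.0, 38.0, -100.0]
90 15 0.43 -40 [-3.0, 74.0, 42.0, 147.0, 169.0, 95.0, 132.0]
90 15 0.43 20 [104.0, 64.0, -39.0, 108.0, -56.0, 49.0, 150.0]
90 15 0.46 0 [33.0, 65.0, 43.0, 126.0, 235.0, 109.0, 161.0]
90 15 0.46 -20 [10.0, 78.0, 53.0, 139.0, 196.0, 114.0, 137.0]
90 15 0.46 -40 [-25.0, 99.0, 63.0, 145.0, 167.0, 82.0, 96.0]
90 15 0.46 20 [104.0, 66.0, -43.0, 107.0, -54.0, 45.0, 147.0]
90 20 0.4 0 [123.0, 69.0, -58.0, 127.0, -82.0, 18.0, 174.0]
90 20 0.4 -20 [123.0, 79.0, -63.0, 141.0, 196.0, 36.0, -107.0]
90 20 0.4 20 [104.0, 57.0, -36.0, 110.0, -55.0, 50.0, 148.0]
90 20 0.43 0 [29.0, 66.0, 53.0, 129.0, 238.0, 112.0, 157.0]
90 20 0.43 -20 [116.0, 78.0, -63.0, 139.0, 194.0, 40.0, -109.0]
90 20 0.43 -40 [48.0,
[... 5294 characters left out ...]
, -67.0, 19.0, -47.0]
-90 40 0.4 -20 [110.0, 39.0, -62.0, 136.0, 181.0, 17.0, 46.0]
-90 40 0.4 -40 [95.0, 36.0, -61.0, 142.0, 147.0, 40.0, 50.0]
-90 40 0.4 20 [72.0, 34.0, -2.0, 113.0, -64.0, 57.0, -41.0]
-90 40 0.43 0 [104.0, 39.0, -50.0, 124.0, -71.0, 17.0, -46.0]
-90 40 0.43 -20 [105.0, 41.0, -61.0, 134.0, 171.0, 18.0, 53.0]
-90 40 0.43 -40 [90.0, 38.0, -62.0, 139.0, 143.0, 42.0, 53.0]
-90 40 0.43 20 [70.0, 34.0, -4.0, 112.0, -65.0, 55.0, -43.0]
-90 40 0.46 0 [100.0, 40.0, -50.0, 122.0, -74.0, 15.0, -46.0]
-90 40 0.46 -20 [100.0, 42.0, -61.0, 132.0, 163.0, 19.0, 60.0]
-90 40 0.46 -40 [86.0, 40.0, -62.0, 136.0, 139.0, 44.0, 56.0]
-90 40 0.46 20 [68.0, 35.0, -5.0, 110.0, -66.0, 53.0, -45.0]
```

```bash
python3 - <<'E'
from h import *
robot.move_to([.56,-.375,.29],down(-90))
im,p=grab("w1")
for l in ["panel_rack_top","panel_rack_cleat","rack"]: print(l,[(round(d["p"],2),np.round(d["rect"]).tolist()) for d in recognise(l,"wrist")][:3])
print(robot.current_time_s(),p,np.round(robot.current_joint_positions()))
cv2.imwrite("pics/w1b.png",cv2.resize(im[:,:,::-1],None,fx=1.5,fy=1.5,interpolation=cv2.INTER_CUBIC))
E
```

```text
panel_rack_top [(0.75, [246.0, 182.0, 28.0, 91.0])]
panel_rack_cleat [(0.92, [244.0, 182.0, 32.0, 92.0])]
rack [(0.85, [236.0, 173.0, 68.0, 77.0]), (0.48, [335.0, 286.0, 12.0, 30.0])]
3.5833 (array([ 0.5593217 , -0.37578472,  0.28999864]), array([ 1.79971354e+02, -2.78238816e-02, -9.00625249e+01])) [  27.   33.   11.   59.   -6.   89. -144.]
```

View pics/w1b.png

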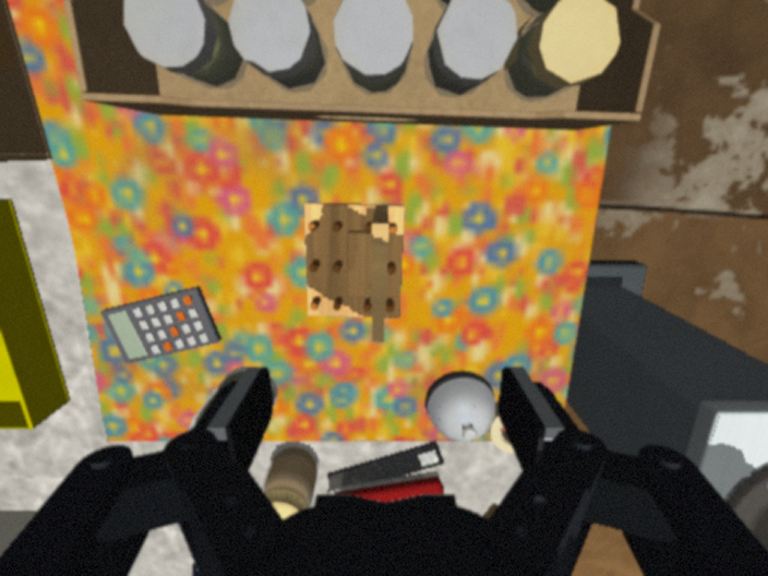

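```bash
python3 - <<'E'
from h import *
im=cv2.imread("pics/w1.png"); cv2.imwrite("pics/w1c.png",cv2.resize(im[125:240,190:290],None,fx=5,fy=5,interpolation=cv2.INTER_CUBIC))
v=np.load("pics/w1.npy"); K,E=cam("wrist",(v[:3],v[3:]))
print(E, np.linalg.inv(E)[:3,3])
E
```

```text
[[-9.99998416e-01  1.20637003e-03  1.30839833e-03  5.59490237e-01]
 [-1.55792794e-03 -9.48787851e-01 -3.15910094e-01 -3.00793545e-01]
 [ 8.60287973e-04 -3.15911632e-01  9.48788228e-01 -5.40801455e-01]
 [ 0.00000000e+00  0.00000000e+00  0.00000000e+00  1.00000000e+00]] [ 0.55948598 -0.45690968  0.4173503 ]
```

View pics/w1c.png

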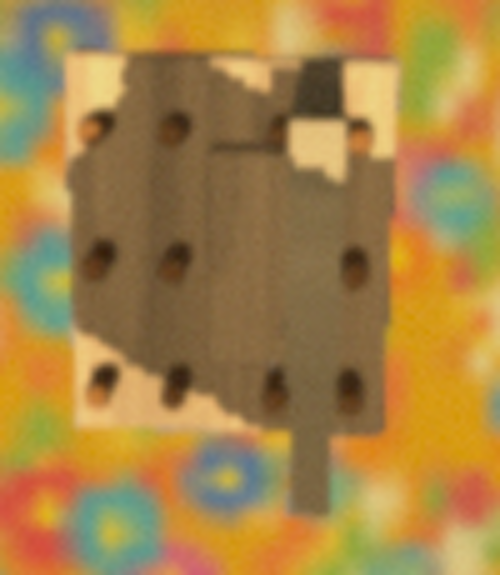

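```bash
python3 - <<'E'
from h import *
v=np.load("pics/w1.npy"); K,E=cam("wrist",(v[:3],v[3:]))
c=lambda a:np.array(a)/5+[190,125]
g=lambda a,z:print(np.round(unproj(c(a),z,K,E),4).tolist())
g([[290,118],[347,118],[346,182]],.138)
g([[290,515],[330,515]],.078)
g([[66,54],[396,62],[384,432],[76,428]],.018)
E
```

```text
[[0.5682, -0.4142, 0.138], [0.5562, -0.4141, 0.138], [0.5564, -0.4005, 0.138]]
[[0.5714, -0.2931, 0.078], [0.5601, -0.2931, 0.078]]
[[0.6382, -0.4148, 0.018], [0.5403, -0.4124, 0.018], [0.5426, -0.2938, 0.018], [0.6427, -0.2954, 0.018]]
```

```bash
python3 - <<'E'
from h import *
fingers.gripper_to(.5,60)
o=down(-91.7)
robot.move_to([.563,-.384,.19],o)
print(robot.line_to([.563,-.384,.126],velocity=.12,f_stop=8))
fingers.gripper_to(0,60)
print(robot.current_finger_gap(),robot.current_contact_force())
robot.line_to([.563,-.384,.235],velocity=.12)
print(robot.current_finger_gap(),robot.current_contact_force())
robot.line_to([.41,-.39,.25],velocity=.25)
print(robot.current_time_s(),np.round(robot.current_joint_positions()))
im=vision.grab_frame("scene"); cv2.imwrite("pics/s2.png",cv2.resize(im[60:260,200:430,::-1],None,fx=3,fy=3))
r=lambda q: None if q is None else np.round(q,0).tolist()
D=Ro.from_euler('xyz',o,degrees=True)
for phi in (0,10,20,30):
  for a in (70,50,35,25,17):
    R2=Ro.from_euler('z',phi,degrees=True)*Ro.from_euler('y',-(90-a),degrees=True)*D
    print(phi,a,r(robot.inverse_kinematics([.41,-.39,.012+.107*np.sin(np.radians(a))],R2.as_euler('xyz',degrees=True))))
E
```

```text
False
0.1327817337437777 [-0.63812302 -0.70386618  3.57443472]
0.12948394283407616 [-0.44421562  0.67756466 -2.49802586]
7.45 [  32.   20.   13.   84.   -4.   76. -136.]
0 70 [46.0, 19.0, 7.0, 109.0, -27.0, 43.0, -111.0]
0 50 [62.0, 22.0, 1.0, 120.0, -68.0, 38.0, -64.0]
0 35 [110.0, 43.0, -50.0, 124.0, -73.0, 21.0, -39.0]
0 25 [121.0, 63.0, -60.0, 125.0, -75.0, 14.0, -22.0]
0 17 [125.0, 75.0, -61.0, 124.0, -73.0, 15.0, -14.0]
10 70 [48.0, 21.0, 5.0, 106.0, -27.0, 47.0, -101.0]
10 50 [63.0, 25.0, 1.0, 115.0, -60.0, 46.0, -62.0]
10 35 [73.0, 34.0, -2.0, 118.0, -78.0, 55.0, -36.0]
10 25 [121.0, 66.0, -62.0, 117.0, -31.0, 23.0, -60.0]
10 17 [124.0, 76.0, -62.0, 116.0, -31.0, 24.0, -53.0]
20 70 [50.0, 23.0, 4.0, 103.0, -27.0, 51.0, -91.0]
20 50 [65.0, 28.0, -0.0, 109.0, -53.0, 53.0, -60.0]
20 35 [71.0, 37.0, 2.0, 111.0, -69.0, 63.0, -38.0]
20 25 [76.0, 45.0, -0.0, 110.0, -74.0, 69.0, -28.0]
20 17 [79.0, 52.0, -3.0, 108.0, -76.0, 75.0, -22.0]
30 70 [52.0, 25.0, 3.0, 100.0, -26.0, 56.0, -83.0]
30 50 [65.0, 32.0, -1.0, 103.0, -47.0, 60.0, -57.0]
30 35 [72.0, 41.0, -1.0, 103.0, -59.0, 68.0, -41.0]
30 25 [73.0, 48.0, 2.0, 101.0, -66.0, 76.0, -32.0]
30 17 [76.0, 55.0, -0.0, 99.0, -68.0, 81.0, -27.0]
```

View pics/s2.png

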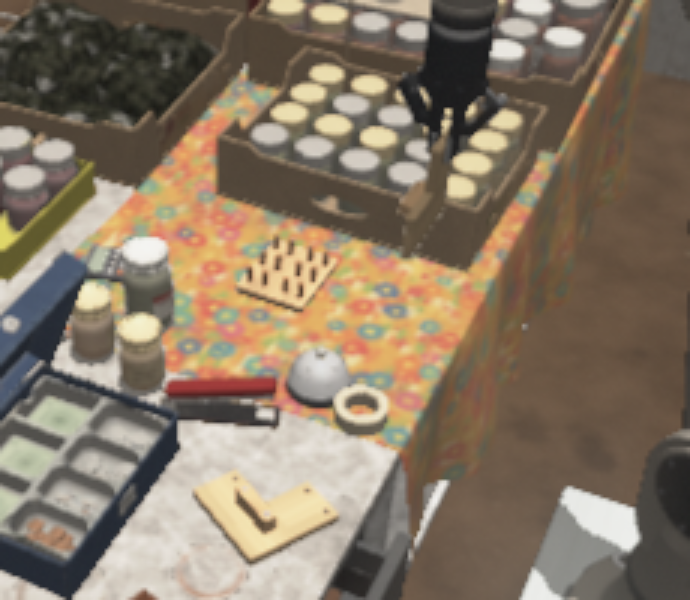

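```bash
cat >> h.py <<'E'
def tilt(phi,a,o=down(-91.7)):
    return (Ro.from_euler('z',phi,degrees=True)*Ro.from_euler('y',-(90-a),degrees=True)*Ro.from_euler('xyz',o,degrees=True)).as_euler('xyz',degrees=True)
E
python3 - <<'E'
from h import *
for phi,a,z in ((10,70,.22),(20,50,.17),(20,35,.13),(20,17,.09)):
    robot.move_to([.41,-.39,z],tilt(phi,a))
    print(np.round(robot.current_joint_positions()),robot.current_finger_gap())
f0=robot.current_contact_force()
print(robot.line_to([.41,-.39,.035],velocity=.05,f_stop=4),robot.current_tool_pos(),robot.current_contact_force()-f0, robot.current_time_s())
im=vision.grab_frame("scene"); cv2.imwrite("pics/s3.png",cv2.resize(im[60:260,200:430,::-1],None,fx=3,fy=3))
E
```

```text
[  45.   15.    9.   98.  -23.   60. -108.] 0.12381840496867548
[ 62.  22.   3. 105. -49.  60. -68.] 0.1257808352019658
[ 72.  31.  -1. 110. -65.  64. -46.] 0.1269719260192025
[ 81.  47.  -6. 109. -74.  74. -27.] 0.1323740615931208
True [ 0.40986139 -0.38980194  0.03711851] [-2.21379083 -0.10505376  5.62596065] 10.6167
```

View pics/s3.png

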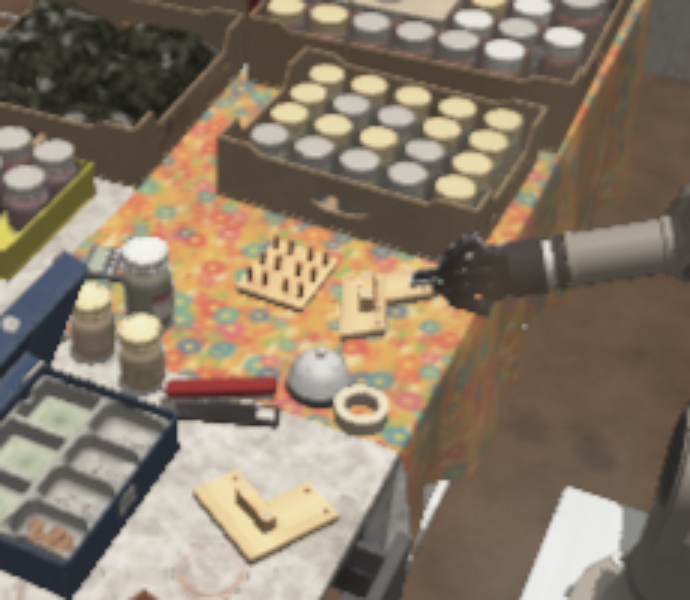

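```bash
python3 - <<'E'
from h import *
fingers.gripper_to(.25,40)
print(robot.current_finger_gap(),robot.current_contact_force())
p,e=pose(); R=Ro.from_euler('xyz',e,degrees=True).as_matrix()
robot.line_to(p-R[:,2]*.07,velocity=.15)
p=robot.current_tool_pos()
robot.move_to([.40,-.33,.27],down(-91.7+20))
print(robot.current_time_s(),np.round(robot.current_joint_positions()))
robot.move_to([.45,-.32,.25],down(-72)) if 0 else None
im,p=grab("w4"); print(p)
for l in ["panel_rack_cleat","panel_flat_cleat"]: print(l,[(round(d["p"],2),np.round(d["rect"]).tolist()) for d in recognise(l,"wrist")][:3])
cv2.imwrite("pics/w4b.png",cv2.resize(im[:,:,::-1],None,fx=1.5,fy=1.5,interpolation=cv2.INTER_CUBIC))
E
```

```text
0.24700134719062708 [-3.49549766  0.50476071  7.32733954]
13.125 [  49.   14.  -14.   89.    3.   78. -127.]
(array([ 0.39896191, -0.32979635,  0.2684628 ]), array([ 1.79890927e+02,  1.75377190e-01, -7.17251311e+01]))
panel_rack_cleat []
panel_flat_cleat [(0.69, [163.0, 341.0, 42.0, 47.0]), (0.23, [207.0, 256.0, 15.0, 30.0])]
```

View pics/w4b.png

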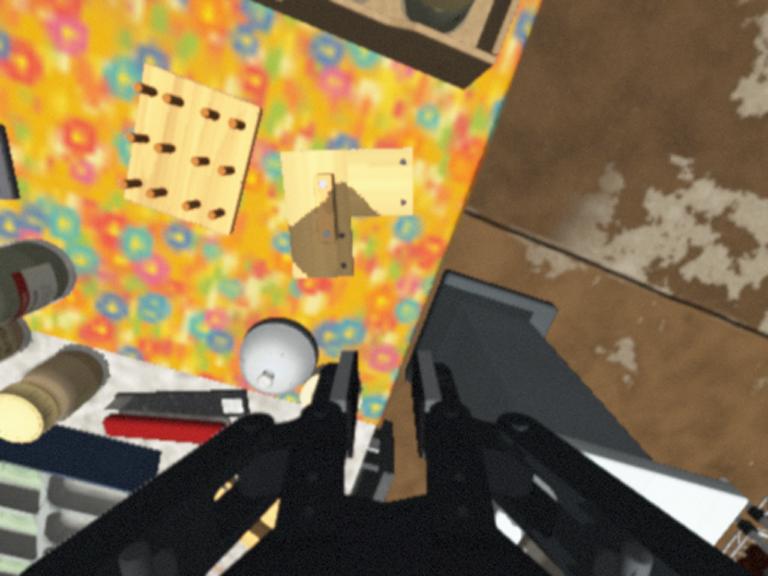

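```bash
python3 - <<'E'
from h import *
r=lambda q: None if q is None else np.round(q,0).tolist()
for n,p,y in (("flat",[.447,.046],-34.7),("flat'",[.447,.046],145.3),("trayA",[.475,.375],-19.4),("trayA'",[.475,.375],160.6),("rack",[.45,-.35],-72),("rack'",[.45,-.35],108),("trayB",[.475,.28],-109.4),("trayB'",[.475,.28],70.6)):
    print(n,r(robot.inverse_kinematics(p+[.25],down(y))),r(robot.inverse_kinematics(p+[.05],down(y))))
E
```

```text
flat [27.0, 9.0, -39.0, 100.0, 6.0, 73.0, -138.0] [24.0, 24.0, -39.0, 115.0, 21.0, 47.0, -152.0]
flat' [45.0, 13.0, -62.0, 99.0, 12.0, 74.0, 36.0] [39.0, 34.0, -62.0, 115.0, 37.0, 54.0, 14.0]
trayA [-9.0, 33.0, -52.0, 76.0, 25.0, 83.0, -168.0] [-20.0, 38.0, -30.0, 91.0, 22.0, 57.0, -166.0]
trayA' [-4.0, 37.0, -62.0, 75.0, 32.0, 86.0, 8.0] [-3.0, 50.0, -62.0, 90.0, 47.0, 69.0, -3.0]
rack [46.0, 21.0, -14.0, 83.0, 5.0, 77.0, -130.0] [45.0, 31.0, -13.0, 97.0, 8.0, 52.0, -133.0]
rack' [65.0, 25.0, -42.0, 82.0, 17.0, 79.0, 41.0] [65.0, 37.0, -41.0, 96.0, 28.0, 57.0, 32.0]
trayB [9.0, 29.0, -62.0, 85.0, 26.0, 81.0, 107.0] [9.0, 45.0, -62.0, 99.0, 44.0, 64.0, 93.0]
trayB' [7.0, 28.0, -58.0, 85.0, 24.0, 81.0, -71.0] [5.0, 41.0, -55.0, 99.0, 38.0, 60.0, -82.0]
```

```bash
python3 - <<'E'
from h import *
fingers.gripper_to(.45,60)
robot.move_to([.447,.046,.26],down(145.3))
im,p=grab("w5"); print(p,robot.current_time_s(),np.round(robot.current_joint_positions()))
for l in ["panel_flat_cleat"]: print(l,[(round(d["p"],2),np.round(d["rect"]).tolist()) for d in recognise(l,"wrist")][:3])
cv2.imwrite("pics/w5b.png",cv2.resize(im[:,:,::-1],None,fx=1.5,fy=1.5,interpolation=cv2.INTER_CUBIC))
E
```

```text
(array([0.44711841, 0.04550522, 0.25996039]), array([-1.79989616e+02,  4.99985545e-03,  1.45232036e+02])) 16.05 [ 45.  13. -62.  98.  12.  76.  36.]
panel_flat_cleat [(0.96, [245.0, 165.0, 85.0, 85.0])]
```

View pics/w5b.png

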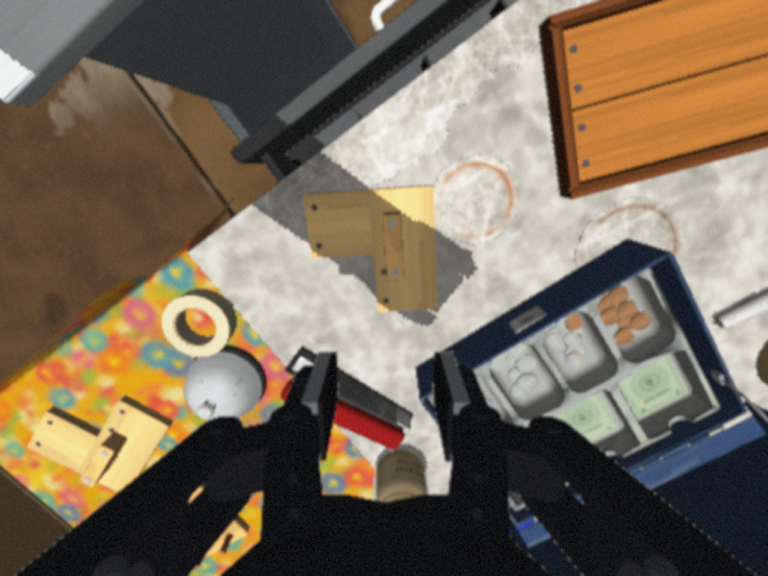

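```bash
python3 - <<'E'
from h import *
im=cv2.imread("pics/w5.png"); cv2.imwrite("pics/w5c.png",cv2.resize(im[115:215,195:300],None,fx=6,fy=6,interpolation=cv2.INTER_CUBIC))
E
```

```text
(no output)
```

View pics/w5c.png

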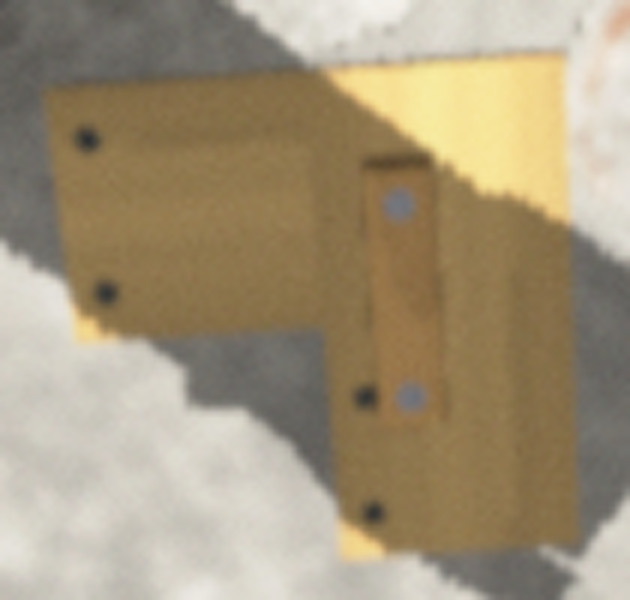

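```bash
cat >> h.py <<'E'
from scipy.optimize import least_squares
FLAT=np.array([[-50,-80],[10,-80],[10,-20],[70,-20],[70,40],[-50,40]])/1e3
RACK=FLAT*[1,-1]
CL=np.array([[-30,-8],[30,-8],[30,8],[-30,8]])/1e3
TR=np.array([[-72.5,-102.5],[72.5,-102.5],[72.5,102.5],[-72.5,102.5]])/1e3
TRI=np.array([[-58.5,-88.5],[58.5,-88.5],[58.5,88.5],[-58.5,88.5]])/1e3
def model(q,P,z):
    c,s=np.cos(q[2]),np.sin(q[2]); X=P@np.array([[c,s],[-s,c]])+q[:2]
    return np.c_[X,np.broadcast_to(z,len(X))]
def fit(q0,sets,K,E):
    """sets: list of (P,z,pix)"""
    f=lambda q:np.concatenate([(proj(model(q,P,z),K,E)-np.array(u)).ravel() for P,z,u in sets])
    s=least_squares(f,q0,loss='soft_l1'); return s.x,np.round(f(s.x).reshape(-1,2),1)
def poly(im,P3,K,E,off,sc,col):
    u=(proj(P3,K,E)-off+.5)*sc-.5; cv2.polylines(im,[np.round(u).astype(int)],True,col,1)
def wcam(fn): v=np.load(f"pics/{fn}.npy"); return cam("wrist",(v[:3],v[3:]))
E
python3 - <<'E'
from h import *
K,E=wcam("w5")
off=np.array([195,115]);c=lambda a:(np.array(a)+.5)/6+off-.5
q,r=fit([.447,.046,np.radians(-34.7)],[(FLAT,.012,c([[45,88],[78,340],[328,333],[343,558],[578,545],[565,55]])),(CL,.036,c([[363,165],[377,418],[440,412],[432,165]]))],K,E)
print(q[:2],np.degrees(q[2]),r.tolist())
im=cv2.resize(cv2.imread("pics/w5.png")[115:215,195:300],None,fx=6,fy=6,interpolation=cv2.INTER_CUBIC)
poly(im,model(q,FLAT,.012),K,E,off,6,(0,0,255));poly(im,model(q,CL,.036),K,E,off,6,(255,0,0));cv2.imwrite("pics/w5d.png",im)
E
```

```text
[0.44649331 0.05511963] -31.094527058915627 [[-0.0, -0.2], [-0.2, 0.1], [-0.8, -1.3], [-0.3, -0.3], [-0.1, -0.5], [0.1, -0.4], [-0.3, 0.5], [0.3, 1.9], [1.3, 2.2], [0.4, -0.3]]
```

View pics/w5d.png

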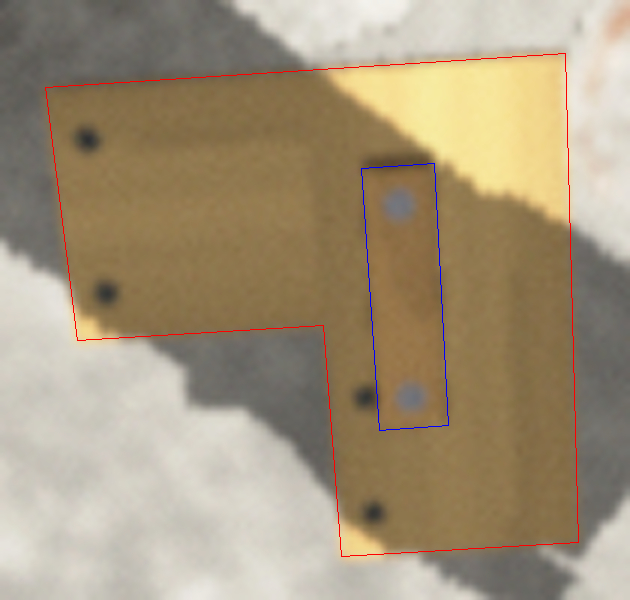

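```bash
python3 - <<'E'
from h import *
robot.move_to([.468,.335,.28],down(160.6))
im,p=grab("w6"); print(p,robot.current_time_s(),np.round(robot.current_joint_positions()))
cv2.imwrite("pics/w6b.png",cv2.resize(im[:,:,::-1],None,fx=1.5,fy=1.5,interpolation=cv2.INTER_CUBIC))
E
```

```text
(array([0.46907842, 0.33337753, 0.27977696]), array([-1.79917902e+02,  5.84135616e-02,  1.60450576e+02])) 17.2667 [  2.  33. -64.  77.  29.  87.  11.]
```

View pics/w6b.png

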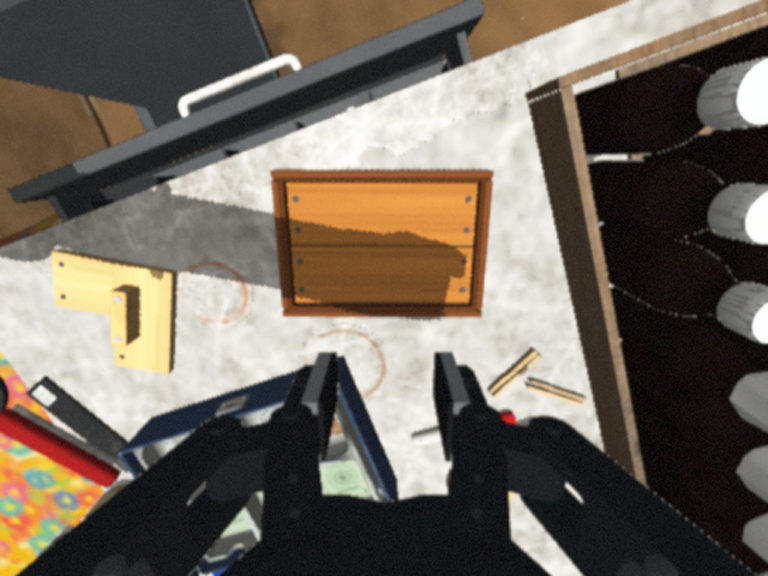

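```bash
python3 - <<'E'
from h import *
im=cv2.imread("pics/w6.png"); cv2.imwrite("pics/w6c.png",cv2.resize(im[108:218,175:335],None,fx=5,fy=5,interpolation=cv2.INTER_CUBIC))
E
```

```text
(no output)
```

View pics/w6c.png

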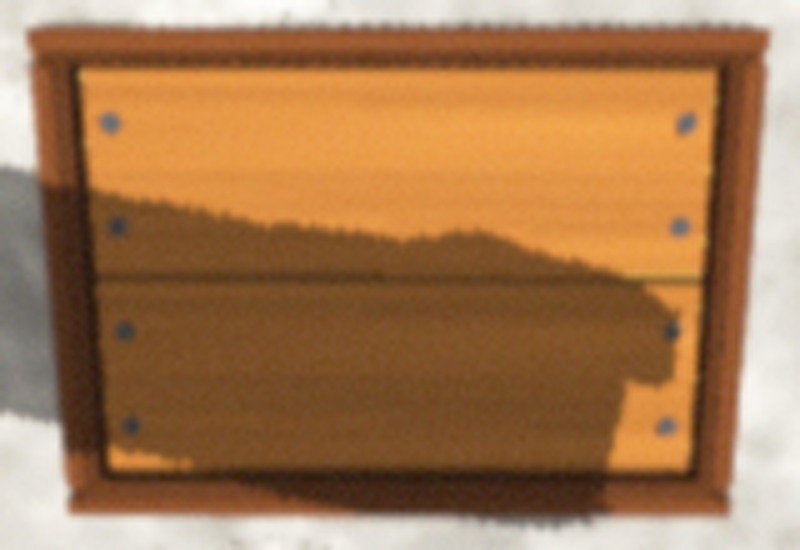

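```bash
python3 - <<'E'
from h import *
K,E=wcam("w6")
off=np.array([175,108]);c=lambda a:(np.array(a)+.5)/5+off-.5
TD=np.array([[-60,-91],[60,-91],[60,91],[-60,91]])/1e3
A=(TR,.026,c([[30,30],[70,515],[730,515],[768,30]])); B=(TD,.016,c([[80,68],[107,474],[695,474],[720,68]]))
for s in ([A],[B],[A,B]):
    q,r=fit([.4675,.324,np.radians(-19.4)],s,K,E); print(np.round(q[:2],4),np.degrees(q[2]),r.tolist())
im=cv2.resize(cv2.imread("pics/w6.png")[108:218,175:335],None,fx=5,fy=5,interpolation=cv2.INTER_CUBIC)
poly(im,model(q,TR,.026),K,E,off,5,(0,0,255));poly(im,model(q,TD,.016),K,E,off,5,(255,0,0));poly(im,model(q,TR,0),K,E,off,5,(0,255,0));cv2.imwrite("pics/w6d.png",im)
E
```

```text
[0.4692 0.3297] -19.552393562406923 [[-0.6, -0.2], [0.0, 0.3], [0.0, 0.4], [0.5, -0.2]]
[0.4688 0.3301] -19.54468300692973 [[0.3, 0.8], [1.0, -1.5], [-1.0, -1.5], [-0.3, 0.8]]
[0.4691 0.3298] -19.557932043577242 [[-0.5, -0.3], [0.1, 0.2], [0.1, 0.3], [0.6, -0.3], [0.3, 1.0], [0.9, -1.3], [-1.1, -1.3], [-0.4, 1.0]]
```

View pics/w6d.png

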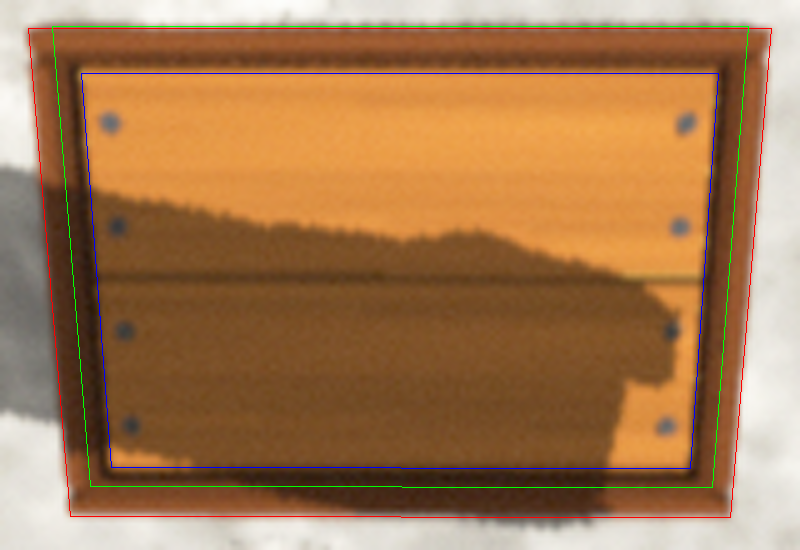

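```bash
cat >> h.py <<'E'
TRAY=np.array([.4691,.3299,np.radians(-19.55)])
def tp(x,y,z): return model(TRAY,np.array([[x,y]]),z)[0]
E
python3 - <<'E'
from h import *
P=[.4465,.0551]
robot.move_to([*P,.09],down(148.9))
print(robot.line_to([*P,.032],velocity=.12,f_stop=6), pose())
fingers.gripper_to(0,60); print(robot.current_finger_gap(),robot.current_contact_force())
robot.line_to([*P,.15],velocity=.2)
print(robot.current_finger_gap(),robot.current_contact_force(),robot.current_time_s())
t=tp(-.0112,.051,.12); print(t)
robot.move_to([*t[:2],.12],down(160.45))
print(robot.current_time_s(),pose(),np.round(robot.current_joint_positions()))
robot.line_to([*t[:2],.075],velocity=.15)
im,p=grab("w7"); print(p,robot.current_finger_gap())
cv2.imwrite("pics/w7b.png",cv2.resize(im[:,:,::-1],None,fx=1.5,fy=1.5,interpolation=cv2.INTER_CUBIC))
E
```

```text
False (array([0.44698453, 0.05592426, 0.03239213]), array([1.79944481e+02, 1.83293315e-02, 1.48958734e+02]))
0.1745289718128155 [-0.46093662  0.77346039  6.33552749]
0.17062315262123537 [ 0.48566954 -0.0141545  -1.84060655] 20.25
[0.47561178 0.38170769 0.12      ]
21.5 (array([0.47667079, 0.37973778, 0.11920433]), array([-1.79862627e+02,  5.30062083e-02,  1.60325153e+02])) [ -5.  43. -57.  86.  37.  72.   3.]
(array([0.47632885, 0.38045319, 0.07488836]), array([-1.79955926e+02,  3.25622145e-03,  1.60338069e+02])) 0.17261212676573615
```

View pics/w7b.png

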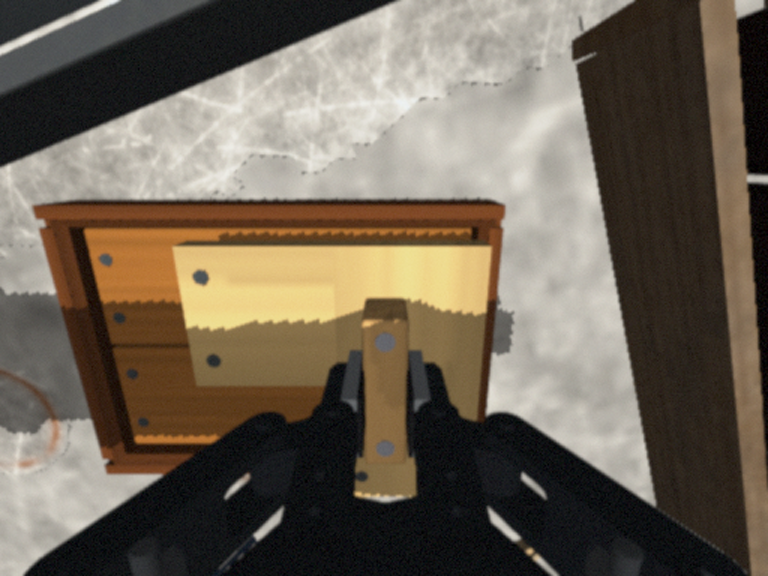

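```bash
python3 - <<'E'
from h import *
im=cv2.imread("pics/w7.png"); cv2.imwrite("pics/w7c.png",cv2.resize(im[125:325,15:350],None,fx=2.38,fy=2.38,interpolation=cv2.INTER_CUBIC))
cv2.imwrite("pics/w7l.png",cv2.resize(im[125:265,15:150],None,fx=4,fy=4,interpolation=cv2.INTER_CUBIC))
cv2.imwrite("pics/w7r.png",cv2.resize(im[125:265,215:350],None,fx=4,fy=4,interpolation=cv2.INTER_CUBIC))
print(pose())
E
```

```text
(array([0.47647554, 0.38145609, 0.07585756]), array([1.79931309e+02, 3.50360624e-02, 1.60365091e+02]))
```

View pics/w7l.png

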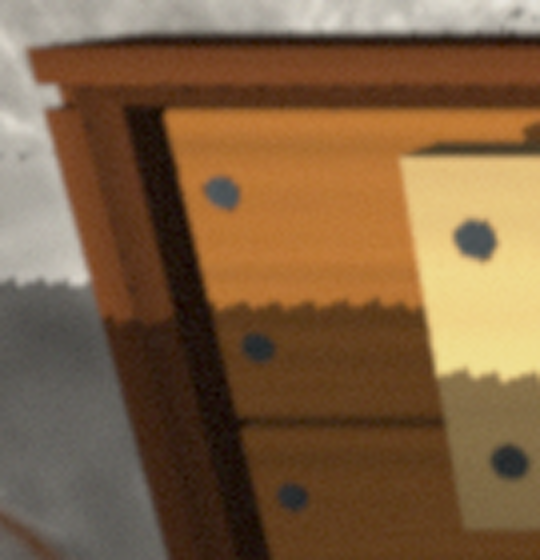

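View pics/w7r.png

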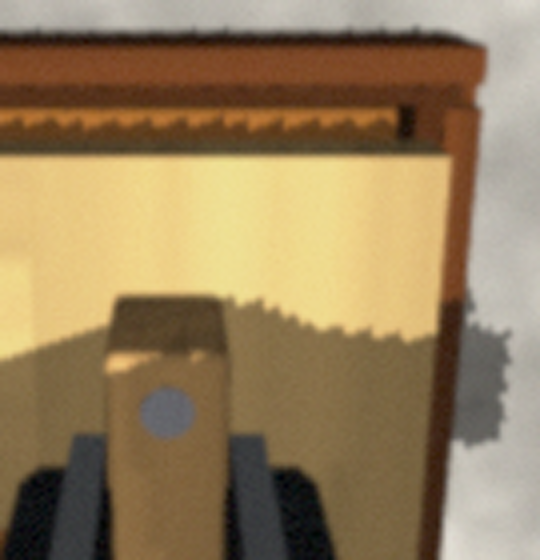

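```bash
python3 - <<'E'
from h import *
K,E=wcam("w7"); v=np.load("pics/w7.npy")
print("tray pred", proj(model(TRAY,TR,.026),K,E).round(1)[[0,3]].tolist())
s=[(TR[[0,3]],.026,np.array([[22.3,137.3],[336.3,136.2]]))]
q,r=fit(TRAY,s,K,E); print("tray here",q[:2],np.degrees(q[2]),r.tolist())
px=np.array([[115.4,164.1],[130.9,256.9],[327.4,163.7]])
for z in (.0549,):
    f,r=fit([v[0],v[1],np.radians(v[5]-180)],[(FLAT[[0,1,5]],z,px)],K,E); print("panel",f[:2],np.degrees(f[2]),r.tolist(), "tool",v[:2],v[5]-180)
c,s_=np.cos(q[2]),np.sin(q[2]); d=f[:2]-q[:2]; print("panel cleat in tray (this img)",[d@[c,s_],d@[-s_,c]],np.degrees(f[2]-q[2]))
c,s_=np.cos(TRAY[2]),np.sin(TRAY[2]);d=f[:2]-TRAY[:2]; print("vs w6 tray",[d@[c,s_],d@[-s_,c]])
d=v[:2]-TRAY[:2]; print("tool in tray",[d@[c,s_],d@[-s_,c]])
E
```

```text
tray pred [[23.6, 136.7], [336.3, 136.1]]
tray here [0.46913718 0.32946341] -19.483201678505786 [[0.7, -0.2], [-0.7, -0.1]]
panel [0.4763153  0.38064698] -19.585274219867863 [[-0.1, -0.0], [0.4, -0.2], [-0.2, 0.1]] tool [0.47632885 0.38045319] -19.661931221481126
panel cleat in tray (this img) [np.float64(-0.010304180000894952), np.float64(0.05064688529763921)] -0.10207254136207848
vs w6 tray [np.float64(-0.010182086322977048), np.float64(0.050235857371279516)]
tool in tray [np.float64(-0.010104476791205606), np.float64(0.05005777503955958)]
```

```bash
python3 - <<'E'
from h import *
t=tp(-.0112,.051,0)
robot.line_to([*t[:2],.062],down(160.45),velocity=.06)
robot.pause(.2); print(pose())
f0=robot.current_contact_force()
print(robot.line_to([*t[:2],.046],velocity=.04,f_stop=6),pose()[0],robot.current_contact_force()-f0)
fingers.gripper_to(.45); print(robot.current_finger_gap(),robot.current_time_s())
robot.line_to([*t[:2],.11],velocity=.2)
robot.move_to([.40,.25,.25],down(108)) if 0 else None
im=vision.grab_frame("scene"); cv2.imwrite("pics/s8.png",cv2.resize(im[230:350,170:330,::-1],None,fx=4.5,fy=4.5,interpolation=cv2.INTER_CUBIC))
E
```

```text
(array([0.47569529, 0.38198249, 0.0622851 ]), array([1.79968271e+02, 1.06183030e-02, 1.60455115e+02]))
True [0.47588945 0.38200171 0.04912686] [ 0.33672229 -0.1817      6.92478986]
0.4465176732696574 23.3
```

View pics/s8.png

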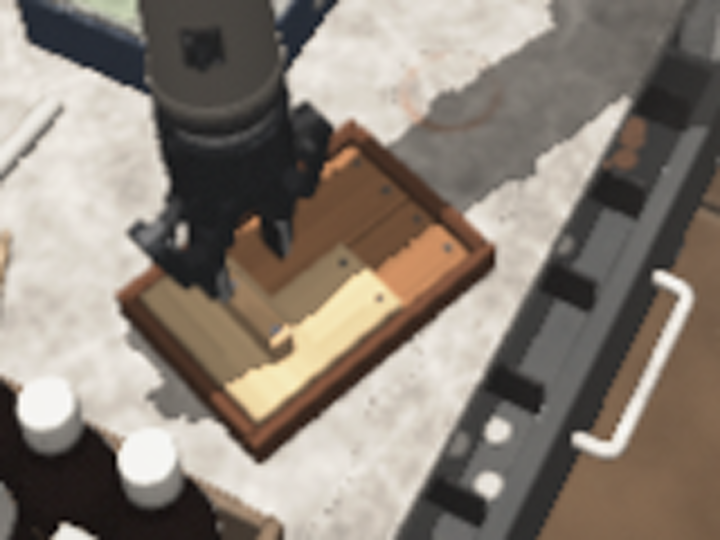

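```bash
python3 - <<'E'
from h import *
K,E=wcam("w4"); c=unproj([[334/1.5,208/1.5]],.036,K,E)[0]; print(c)
robot.move_to([c[0],c[1],.25],down(108)); robot.pause(.2)
im,p=grab("w9"); print(p,robot.current_time_s(),np.round(robot.current_joint_positions()))
cv2.imwrite("pics/w9b.png",cv2.resize(im[90:240,180:340,::-1],None,fx=5,fy=5-1,interpolation=cv2.INTER_CUBIC)) if 0 else cv2.imwrite("pics/w9b.png",cv2.resize(im[90:240,170:350,::-1],None,fx=4,fy=4,interpolation=cv2.INTER_CUBIC))
E
```

```text
[ 0.45383201 -0.35257308  0.036     ]
(array([ 0.45424127, -0.35194948,  0.24979629]), array([ 1.79998569e+02, -2.70595337e-02,  1.08071548e+02])) 26.7 [ 43.  21. -10.  82.   4.  77.  51.]
```

View pics/w9b.png

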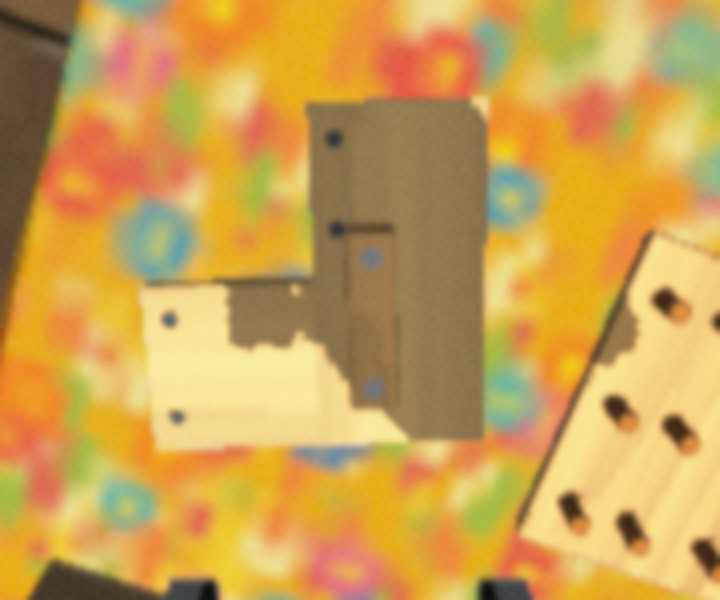

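```bash
python3 - <<'E'
from h import *
K,E=wcam("w9"); v=np.load("pics/w9.npy")
off=np.array([170,90]);c=lambda a:(np.array(a)+.5)/4+off-.5
q,r=fit([v[0],v[1],np.radians(108)],[(RACK,.012,c([[155,450],[142,288],[316,279],[307,102],[487,97],[482,440]])),(CL,.036,c([[396,408],[393,228],[347,228],[352,410]]))],K,E)
print(q[:2],np.degrees(q[2]),r.tolist())
im=cv2.resize(cv2.imread("pics/w9.png")[90:240,170:350],None,fx=4,fy=4,interpolation=cv2.INTER_CUBIC)
poly(im,model(q,RACK,.012),K,E,off,4,(0,0,255));poly(im,model(q,CL,.036),K,E,off,4,(255,0,0));cv2.imwrite("pics/w9d.png",im)
E
```

```text
[ 0.46171979 -0.34891133] 109.73803443928497 [[0.3, -0.8], [-0.1, -0.6], [-0.7, 0.4], [-0.3, -0.2], [0.1, -0.3], [0.3, -0.5], [0.5, 0.2], [0.6, 0.8], [-0.4, 1.1], [-0.3, -0.0]]
```

View pics/w9d.png

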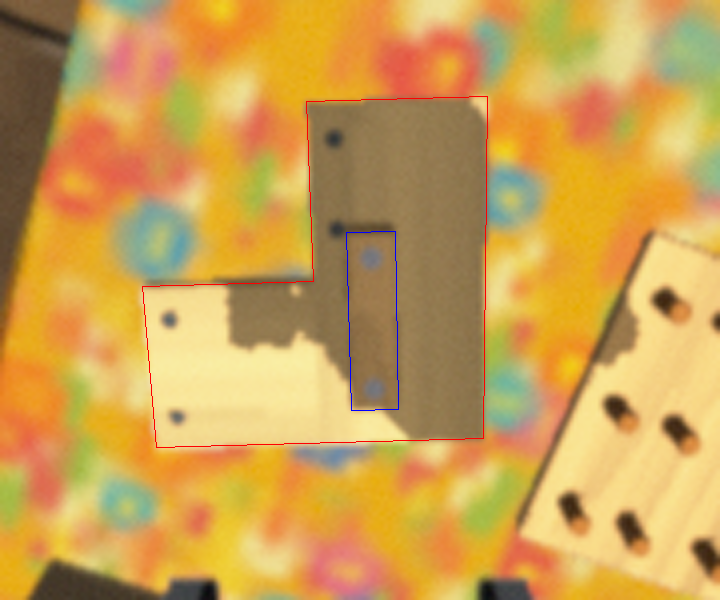

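```bash
python3 - <<'E'
from h import *
P=[.4617,-.3489]; o=down(109.74)
robot.move_to([*P,.09],o)
print(robot.line_to([*P,.032],velocity=.12,f_stop=6), pose())
fingers.gripper_to(0,60); print(robot.current_finger_gap(),robot.current_contact_force())
robot.line_to([*P,.19],velocity=.2)
print(robot.current_finger_gap(),robot.current_contact_force(),robot.current_time_s())
robot.move_to([.42,-.03,.2],down(90))
t=tp(.0212,-.041,0); print(t)
robot.move_to([*t[:2],.13],down(70.45))
robot.line_to([*t[:2],.085],velocity=.15); robot.pause(.2)
print(robot.current_time_s(),np.round(robot.current_joint_positions()))
im,p=grab("w10"); print(p,robot.current_finger_gap())
cv2.imwrite("pics/w10b.png",cv2.resize(im[:,:,::-1],None,fx=1.5,fy=1.5,interpolation=cv2.INTER_CUBIC))
E
```

```text
False (array([ 0.46269272, -0.34964698,  0.03326069]), array([1.79916929e+02, 1.25605628e-01, 1.09734859e+02]))
0.1707874334284515 [0.63310363 0.9819155  5.23134516]
0.1669659171167013 [-0.6047022  -0.75930519 -3.14872419] 29.2833
[0.47535801 0.28416951 0.        ]
32.4 [-11.  30. -29.  98.  17.  57. -66.]
(array([0.47634721, 0.28468367, 0.08641837]), array([ 1.79892526e+02, -1.22713751e-01,  7.04328575e+01])) 0.17347250227542124
```

View pics/w10b.png

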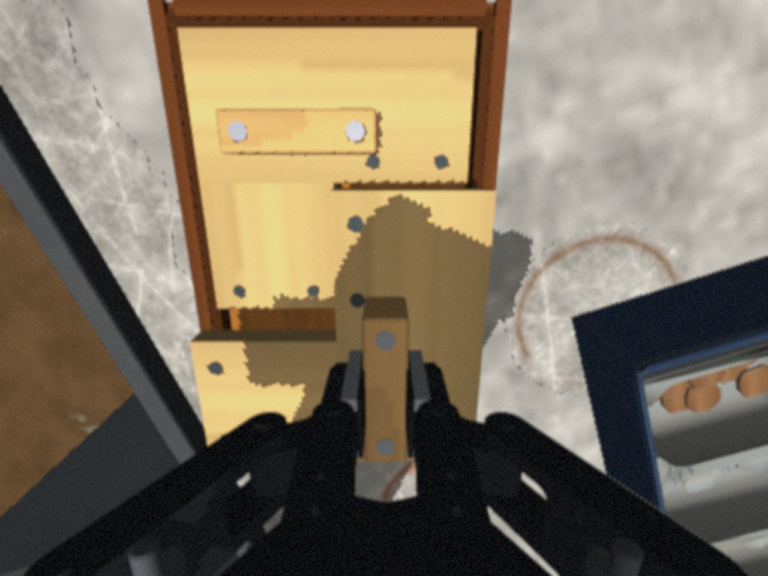

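```bash
python3 - <<'E'
from h import *
im=cv2.imread("pics/w10.png"); cv2.imwrite("pics/w10c.png",cv2.resize(im[0:125,95:345],None,fx=3.2,fy=3.2,interpolation=cv2.INTER_CUBIC))
cv2.imwrite("pics/w10d.png",cv2.resize(im[110:250,115:345],None,fx=3.4,fy=3.4,interpolation=cv2.INTER_CUBIC))
E
```

```text
(no output)
```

View pics/w10c.png

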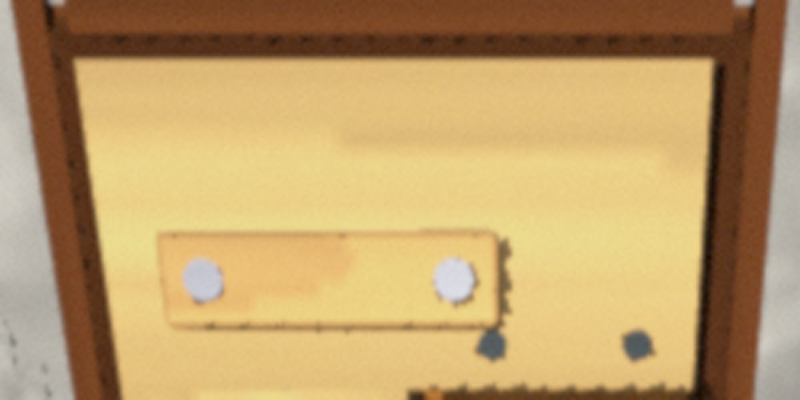

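View pics/w10d.png

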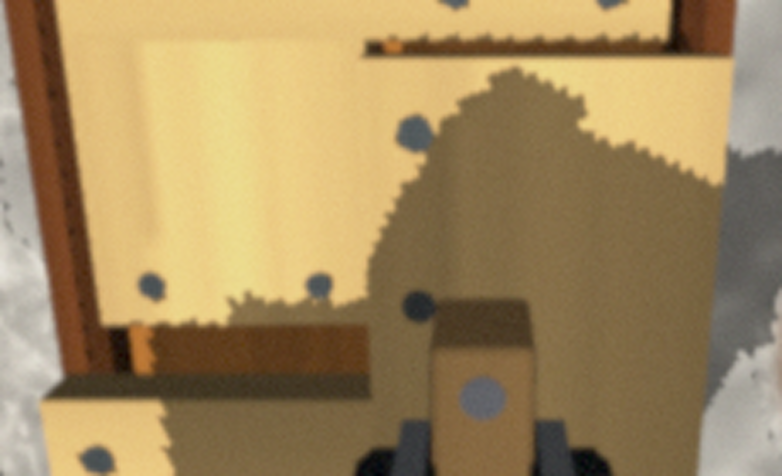

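```bash
python3 - <<'E'
from h import *
K,E=wcam("w10"); v=np.load("pics/w10.npy")
def inT(q,T=TRAY):
    c,s=np.cos(T[2]),np.sin(T[2]); d=q[:2]-T[:2]; return np.round([1e3*d@[c,s],1e3*d@[-s,c],np.degrees(q[2]-T[2])],2).tolist()
a,r=fit(np.r_[tp(-.011,.051,0)[:2],TRAY[2]],[(FLAT[[5,4,0,3]],.028,[[117.5,17.8],[318.4,17.8],[144.7,205.9],[312.6,121.8]])],K,E)
print("placed",inT(a),r.tolist())
b,r=fit(np.r_[v[:2],np.radians(70.4)],[(RACK[[1,2,3,4]],v[2]-.0213,[[127.4,227.6],[224.1,227.6],[222.1,126.8],[330.6,126.8]])],K,E)
print("held",inT(b),r.tolist(),"tool",inT(np.r_[v[:2],np.radians(v[5])]))
# inner opening at rim chamfer top +-66.5 x, +-96.5 y z .026 ; 
print(proj(model(TRAY,np.array([[-72.5,-102.5],[72.5,-102.5],[72.5,102.5],[-72.5,102.5]])/1e3,.026),K,E).round(1).tolist())
im=cv2.imread("pics/w10.png"); im=cv2.resize(im,None,fx=1.5,fy=1.5,interpolation=cv2.INTER_CUBIC)
Z=np.zeros(2)
poly(im,model(TRAY,TR,.026),K,E,Z,1.5,(255,255,0));poly(im,model(a,FLAT,.028),K,E,Z,1.5,(0,0,255));poly(im,model(b,RACK,v[2]-.0213),K,E,Z,1.5,(255,0,0));cv2.imwrite("pics/w10e.png",im)
E
```

```text
placed [-11.02, 51.8, -0.11] [[2.2, 0.3], [-0.9, 0.7], [0.9, -2.3], [-1.7, -0.9]]
held [22.37, -39.78, 89.91] [[0.4, -0.7], [0.8, -0.6], [-1.2, 0.4], [-0.1, 0.5]] tool [21.96, -40.18, 89.98]
[[144.8, 285.3], [316.3, 285.1], [340.4, -1.3], [99.2, -1.3]]
```

View pics/w10e.png

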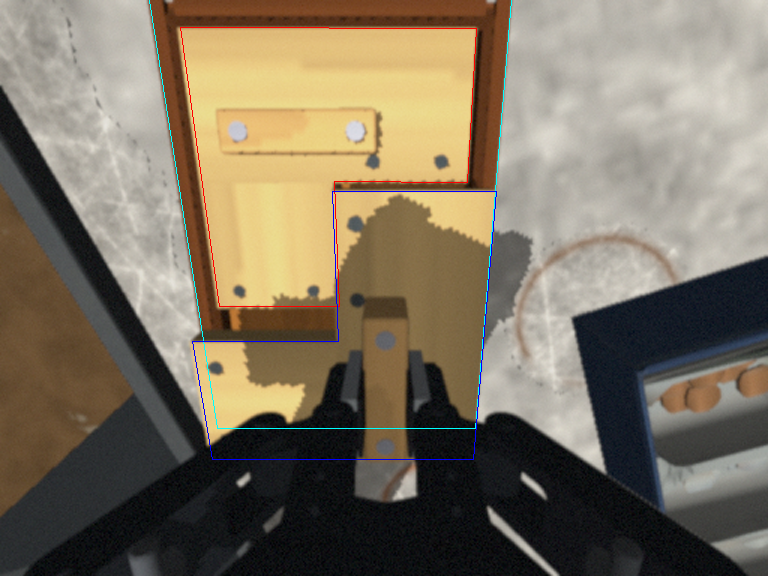

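```bash
python3 - <<'E'
from h import *
def inT(q,T=TRAY):
    c,s=np.cos(T[2]),np.sin(T[2]); d=q[:2]-T[:2]; return np.round([1e3*d@[c,s],1e3*d@[-s,c],np.degrees(q[2]-T[2])],2).tolist()
t=tp(.0208,-.0407,0); o=down(70.45)
robot.line_to([*t[:2],.064],o,velocity=.08); robot.pause(.3)
p=pose(); print(inT(np.r_[p[0][:2],np.radians(p[1][2])]),p[0])
f0=robot.current_contact_force()
print(robot.line_to([*t[:2],.046],velocity=.04,f_stop=7)); robot.pause(.1)
p=pose(); print(inT(np.r_[p[0][:2],np.radians(p[1][2])]),p[0],robot.current_contact_force()-f0,robot.current_time_s())
E
```

```text
[20.95, -40.42, 90.0] [0.47531938 0.28479538 0.0643441 ]
True
[21.1, -40.35, 90.0] [0.4754792  0.28481514 0.04962441] [ 0.56511657 -0.55661057  5.92595098] 33.6667
```

```bash
python3 - <<'E'
from h import *
fingers.gripper_to(.45)
t=tp(.0208,-.0407,0)
robot.line_to([*t[:2],.12],velocity=.2)
robot.move_to([*tp(-.01,-.0,0)[:2],.27],down(70.45)); robot.pause(.3)
im,p=grab("w11"); print(p[0],robot.current_time_s())
cv2.imwrite("pics/w11b.png",cv2.resize(im[70:240,150:360,::-1],None,fx=3.5,fy=3.5,interpolation=cv2.INTER_CUBIC))
im=vision.grab_frame("scene"); cv2.imwrite("pics/s11.png",cv2.resize(im[120:360,140:440,::-1],None,fx=2.5,fy=2.5,interpolation=cv2.INTER_CUBIC))
E
```

```text
[0.45959047 0.33225904 0.26847983] 35.5583
```

View pics/w11b.png

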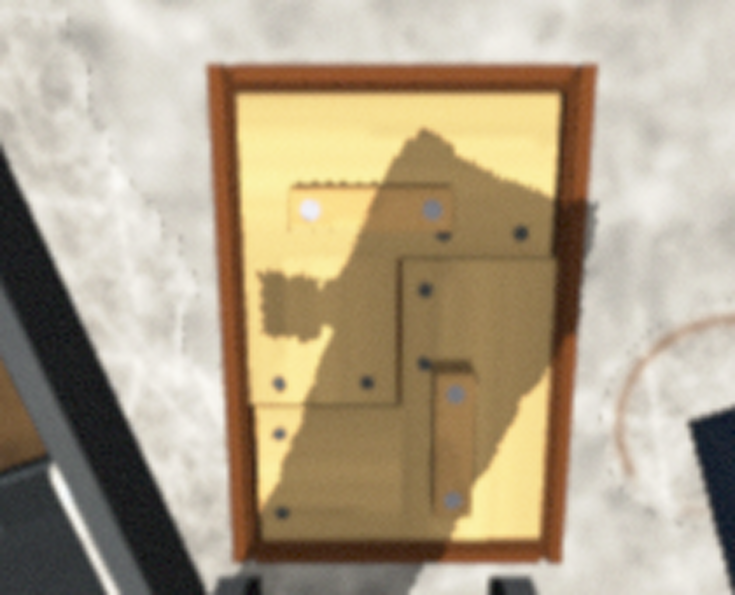

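View pics/s11.png

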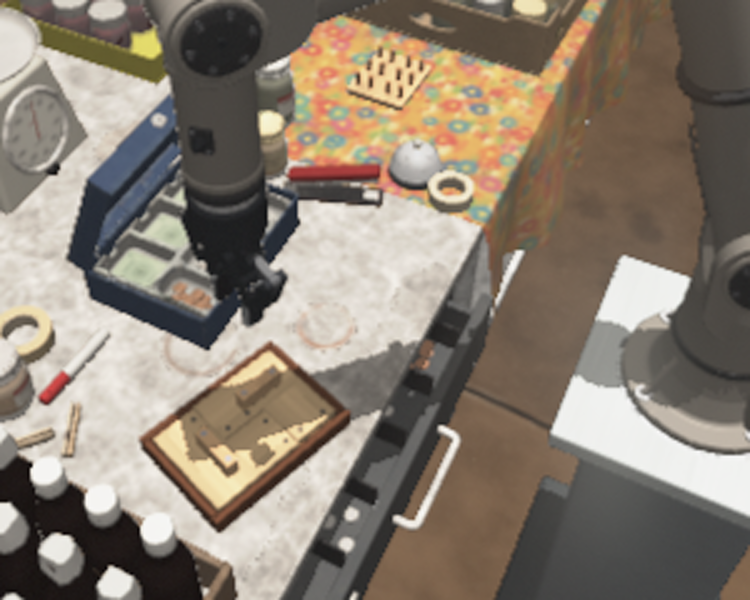

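```bash
python3 - <<'E'
from h import *
im=cv2.imread("pics/w11.png")
cv2.imwrite("pics/w11t.png",cv2.resize(im[80:160,200:330],None,fx=6,fy=6,interpolation=cv2.INTER_CUBIC))
cv2.imwrite("pics/w11u.png",cv2.resize(im[140:235,200:330],None,fx=6,fy=6,interpolation=cv2.INTER_CUBIC))
E
```

```text
(no output)
```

View pics/w11t.png

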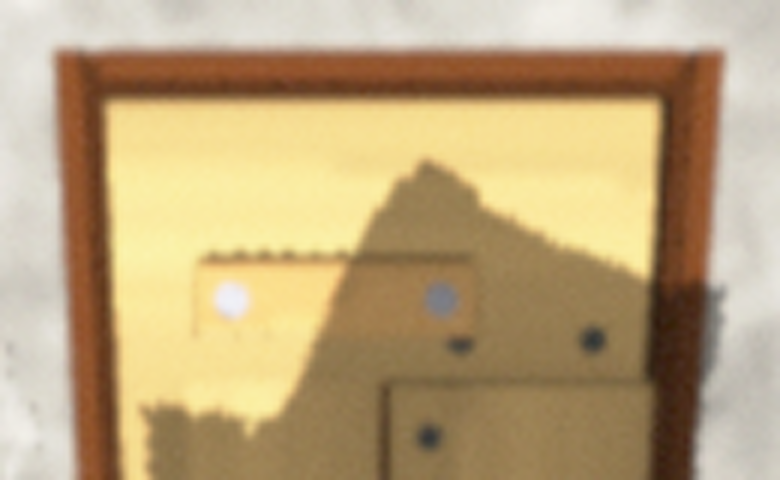

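View pics/w11u.png

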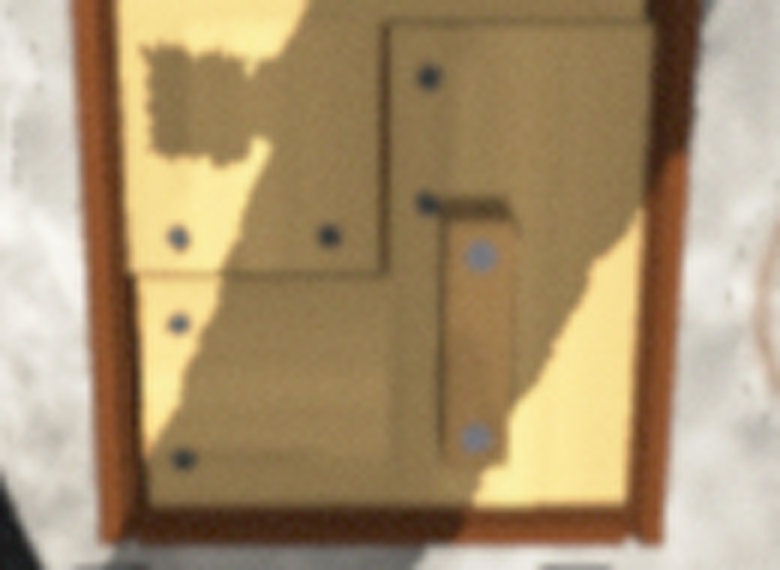

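```bash
python3 - <<'E'
from h import *
K,E=wcam("w11")
def inT(q,T=TRAY):
    c,s=np.cos(T[2]),np.sin(T[2]); d=q[:2]-T[:2]; return np.round([1e3*d@[c,s],1e3*d@[-s,c],np.degrees(q[2]-T[2])],2).tolist()
ct=lambda a:(np.array(a)+.5)/6+[199.5,79.5]; cu=lambda a:(np.array(a)+.5)/6+[199.5,139.5]
A=np.r_[cu([[127,272],[383,272]]),ct([[385,380],[657,380],[663,97],[103,97]])]
B=cu([[148,508],[135,274],[388,274],[387,22],[655,24],[630,508]])
T=np.r_[cu([[103,542],[660,542]]),ct([[722,50],[57,50]])]
for n,P,u,q0 in (("tray",TR,T,TRAY),("flat",FLAT,A,np.r_[tp(-.011,.051,0)[:2],TRAY[2]]),("rack",RACK,B,np.r_[tp(.021,-.0407,0)[:2],TRAY[2]+np.pi/2])):
    f=lambda q:(proj(model(q[:3],P,q[3]),K,E)-u).ravel()
    s=least_squares(f,np.r_[q0,.027]); print(n,inT(s.x[:3]),"z",round(s.x[3],4),np.abs(s.fun).max().round(2))
    g=lambda q:(proj(model(q[:3],P,q[3]+(P-P.mean(0))@q[4:6]),K,E)-u).ravel()
    s=least_squares(g,np.r_[q0,.027,0,0]); print("  tilt",inT(s.x[:3]),"z",round(s.x[3],4),"slopes deg",np.degrees(s.x[4:6]).round(2),np.abs(s.fun).max().round(2))
E
```

```text
tray [-0.06, -0.72, -0.08] z 0.0239 0.24
  tilt [-0.02, -0.7, -0.09] z 0.0238 slopes deg [-0.2  -0.07] 0.24
flat [-10.83, 52.21, 0.03] z 0.0344 1.16
  tilt [-11.02, 52.2, 0.11] z 0.0345 slopes deg [ 1.43 -0.18] 1.06
rack [20.63, -38.26, 90.16] z 0.0346 0.56
  tilt [20.56, -38.37, 90.31] z 0.0339 slopes deg [-0.78 -1.48] 0.51
```

```bash
python3 - <<'E'
from h import *
def go(n,fn,P,u,q0,z0):
    K,E=wcam(fn)
    f=lambda q:(proj(model(q[:3],P,q[3]),K,E)-u).ravel()
    s=least_squares(f,np.r_[q0,z0]); print(n,s.x.round(4),np.abs(s.fun).max().round(2))
go("w5","w5",FLAT,(np.array([[45,88],[78,340],[328,333],[343,558],[578,545],[565,55]])+.5)/6+[194.5,114.5],[.4465,.055,np.radians(-31)],.012)
go("w9","w9",RACK,(np.array([[155,450],[142,288],[316,279],[307,102],[487,97],[482,440]])+.5)/4+[169.5,89.5],[.4617,-.349,np.radians(109.7)],.012)
# edge-strip sizes at z=.028 in w11
K,E=wcam("w11")
ct=lambda a:(np.array(a)+.5)/6+[199.5,79.5]; cu=lambda a:(np.array(a)+.5)/6+[199.5,139.5]
A=np.r_[cu([[127,272],[383,272]]),ct([[385,380],[657,380],[663,97],[103,97]])]
B=cu([[148,508],[135,274],[388,274],[387,22],[655,24],[630,508]])
c,s=np.cos(TRAY[2]),np.sin(TRAY[2])
for u in(A,B):
    d=unproj(u,.028,K,E)[:,:2]-TRAY[:2]; print((1e3*np.c_[d@[c,s],d@[-s,c]]).round(1).tolist())
E
```

```text
w5 [ 0.4471  0.0548 -0.5439  0.0124] 0.89
w9 [ 0.4619 -0.3493  1.9145  0.0129] 0.74
[[-62.3, -29.1], [-0.4, -29.2], [-0.4, 31.2], [62.0, 31.2], [59.5, 92.1], [-62.2, 92.2]]
[[-59.8, -91.8], [-60.4, -29.6], [0.8, -29.7], [0.0, 30.7], [61.6, 30.2], [62.8, -91.8]]
```

```bash
python3 - <<'E'
from h import *
fingers.gripper_to(0,40); o=down(70.45)
print(robot.tip_reach)
for x,y in ((.035,.072),(-.045,.022),(-.04,-.07),(.048,.012)):
    t=tp(x,y,0)
    robot.move_to([*t[:2],.075],o); robot.pause(.1)
    h=robot.line_to([*t[:2],.035],velocity=.04,f_stop=5)
    print(x,y,h,round(robot.current_tool_pos()[2]-robot.tip_reach,4),np.round(robot.current_contact_force(),1),robot.current_time_s())
    robot.line_to([*t[:2],.085],velocity=.2)
robot.move_to([*tp(-.01,-.0,0)[:2],.27],down(70.45)); robot.pause(.3)
im,p=grab("w12"); print(p[0],robot.current_time_s())
cv2.imwrite("pics/w12b.png",cv2.resize(im[70:240,150:360,::-1],None,fx=3.5,fy=3.5,interpolation=cv2.INTER_CUBIC))
E
```

```text
0.017
0.035 0.072 True 0.0282 [-0.4 -1.1  5.5] 37.7417
-0.045 0.022 True 0.0282 [-0.2 -0.5  3.5] 39.3833
-0.04 -0.07 True 0.0281 [-0.6  0.   5.7] 41.025
0.048 0.012 True 0.0282 [ 0.  -0.6  5.3] 42.75
[0.45973323 0.33258364 0.26832574] 44.25
```

View pics/w12b.png

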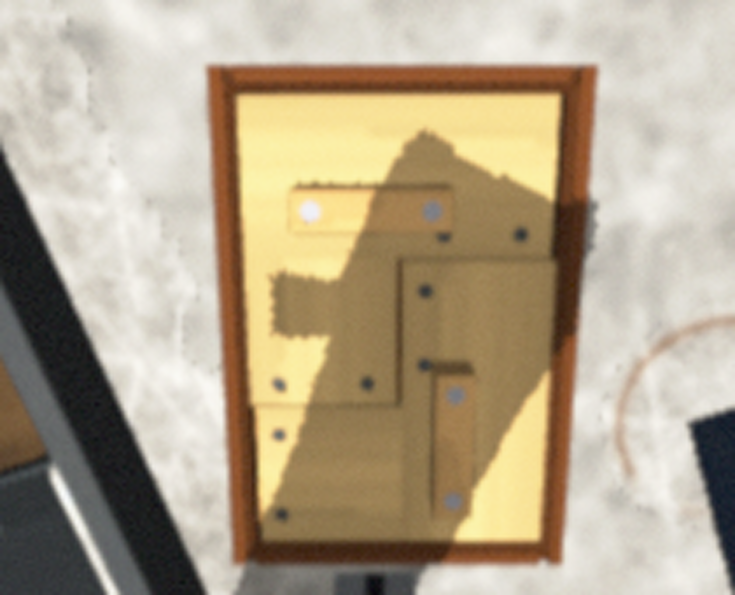

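All four touch points read 28 mm, so both panels are fully down. Handing in.

```bash
python3 - <<'E'
from h import *
print(workorder.close_job(), robot.current_time_s())
E
```

```text
the job is handed in; nothing more can be done
the job is handed in; nothing more can be done
```

Both end panels are packed in the tray, and I handed the job in after about 44 s. I took the rack panel out by its leg and laid it cleat-up on the counter. I then set the counter panel in the tray, re-gripped the rack panel by its cleat and set it in beside the first, head to tail.

- **Height:** I touched four points with closed fingertips, two on each panel. They read 28.1–28.2 mm against the expected 28 mm, so both panels are flat and fully down on the treads.
- **Last picture:** it shows both panels inside the rim and interlocked, cleats up, with the gripper well clear.
- **Disagreement:** a height fit on the wrist picture after the second panel went in put the panel tops at about 34 mm. I trusted the touch readings and treat that as an image-scale or edge-picking error.
- **Other objects:** I went near the jars, marker and tape roll with nothing. I did not measure them again, but they looked in place where the later pictures showed them.

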